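# Line up a quarter-turn wing, fit the filter changer's cover and hold it down

## Task

Turn the red quarter-turn wing on the white filter-changer housing until it lines up with the two red marks, then pick up the aluminium cover panel by its black handle and fit it over the wing, square on the housing. Push it down against the springy seal until it sits fully home on the metal rim, and finish while still holding it pressed there, with the wing still lined up, so that I can lock the wing. Leave the other things on the table where they are.

Things in the scene. Friction and masses are not known exactly. Their poses are not given: they have to be found in the camera images.
- housing: Fixed white box, 210 (x) x 170 (y) x 70 mm high, level, open on top, at varying place and yaw. Origin: centre of its underside, on the table; z up; x along its length, towards the wing's end. The cover finally sits on its steel rim, centred over this origin, x axis along the housing's x axis. Two red marks beside the wing show the line, along the housing's y axis, to which the wing is turned.
- frame_rim (a point): Centre of the flat steel rim on the housing's top, at the height of the rim's top (73 mm above the table), straight above the housing's origin. The rim is 184 x 134 mm outside, 164 x 114 mm inside, 3 mm high.
- wing_grip (a point): On the red wing's upright turning axis (housing x = 58 mm, y = 0), 96 mm above the table. The wing is a flat bar 40 mm long, 10 mm thick, 82 to 104 mm above the table, on a round neck 10 mm in diameter. This frame turns with it: y along the bar, x across its thickness. Around it only the seal (up to 78 mm above the table) and, beneath, a bridge (70 mm).
- wing (a joint): Angle of the red wing (rad), growing anticlockwise seen from above, -1.6 to 1.6. 0 is lined up with the red marks: bar along the housing's y axis. It starts turned away, at 0.6 to 1.4. Stiff (about 0.06 N m): it stays where it is left; there is no stop or click at 0.
- gasket (a joint): Travel (m) of the black springy seal, a 158 x 108 mm ring inside the steel rim: 0 untouched, its top then 78 mm above the table; 0.005 pressed level with the rim. It takes about 2.4 N to start and 2.4 N per mm more, 14 N in all; the cover's own weight sinks it less than 1 mm.
- panel: Loose aluminium cover, about 0.32 kg, lying flat on the blue mat: a plate 174 (x) x 124 (y) x 6 mm with an upright black handle in the middle. Origin: centre of the plate's underside; z up, x along its length towards the slotted end. Its slot, 18 (x) x 48 (y) mm, centred at x = 58 mm, y = 0, passes over the wing when that is lined up; otherwise the plate stops on the wing.
- panel_handle (a point): Grip point of the panel's handle, 30 mm above the plate's underside, over the panel's origin. The handle is an upright solid bar 64 mm long (along the panel's x), 12 mm thick (along y), 36 mm high, from 6 to 42 mm above the underside. Axes as the panel's.
- panel_slot (a point): Centre of the panel's slot, at the underside of the plate (panel x = 58 mm). Axes as the panel's.
- mat: Flat fixed blue mat, 280 (x) x 220 (y) x 3 mm, on which panel and screwdriver lie. Origin: centre of its underside. Housing and mat stand one to the left and one to the right; which is which varies.
- driver: Bystander: screwdriver 150 mm long, lying on the mat beyond the panel's unslotted end, origin about its middle.
- oil: Bystander: small amber bottle, 29 mm in diameter, 75 mm high, standing between housing and mat. Origin at its foot.
- dish: Bystander: shallow glass dish 70 mm wide, 15 mm high, at the left. Origin at its foot.
- canister: Bystander: clear jar with black cap, 44 mm wide, 60 mm high, at the left. Origin at its foot.
- slidebox: Bystander: orange box 90 x 85 x 32 mm at the right. Origin under its centre.
- post: Bystander: steel post 25 mm in diameter, 75 mm high, standing at the far side. Origin at its foot.
- spanner: Bystander: spanner 140 mm long, lying at the far side, origin about its middle.
There are look-alikes about, which are no part of the job. Several things have the shape of the panel; the one meant has the colours described above.

How it is judged:
On the way, in this order (a step that is already met when the one before it is completed fails the run):
1. the wing is turned in line with the red marks (within 0.17 rad) while the panel still lies on the mat (value of joint wing between -0.17 and 0.17 rad and distance of panel from where it was at the start of the episode below 0.03 m), for 0.2 s.
2. the panel is lifted clear of the mat by the gripper (height (world z) of panel above 0.04 m and contact force between the fingers and panel above 1 N), for 0.2 s.
3. the panel is fully home on the rim, over the lined-up wing (z of panel in the frame of housing between 0.071 and 0.0745 m and horizontal distance between panel and housing below 0.008 m and angle between the x axis of panel and the x axis of housing, either way round below 0.12 rad and value of joint gasket above 0.0035 m and value of joint wing between -0.25 and 0.25 rad), for 0.2 s.
At the end, for the whole second after the job is handed in: The fingers still hold the panel pressed down, level and at rest: underside within 1.5 mm of the rim, seal pressed at least 3.5 of its 5 mm, centred on the housing within 8 mm, square within 0.12 rad; the wing in the slot is within 0.25 rad of the red marks (all of step 3 and angle between panel's own z axis and vertical below 0.05 rad and contact force between the fingers and panel above 2 N and linear speed of panel below 0.02 m/s); the arm keeps its last pose, push and grip.
It fails at once if a bystander is shoved (more than 30 mm) (distance of any of oil, dish, canister, slidebox, post, spanner, driver from where it was at the start of the episode above 0.03 m).
It also fails if it takes over 58 s, if anything falls off the work surface, if the arm or the gripper's body presses on something with over 40 N, if the wrist force passes 120 N, or if a joint passes its speed limit or range.

## Robot

A 6-joint arm with a two-finger parallel gripper is mounted at the origin on the work surface. World frame = base frame: x ahead of the robot, y to its left, z up, the work surface at z = 0. Lengths are in m, angles in rad, forces in N, time in s.
With the tool pointing down it reaches from about 0.3 to 0.875 m from the base axis. Payload 6.4 kg.
Tool frame: the origin (TCP) lies at the very end of the fingers, on their centre line; the grasp point (between the pads) lies ctrl.grip_point_offset behind it (ctrl.grip_point_offset is the distance from the TCP to the grasp point, in m); z points along the fingers, x is the direction in which the jaws open and shut, and the axes are right-handed (so a half turn about z gives the same grasp; the last joint's range is limited). The gripper opens to 85 mm and grips with 20 to 120 N. Pads are 22 mm wide; open, the fingers measure 114 mm over their backs; the gripper's body (76 mm by 85 mm) begins 54 mm behind the grasp point. The pads swing forward as they close: fully open they stand 13 mm farther back than shut.
Start: joints at [0.957, 0.181, 1.607, -0, 1.354, -0.206], TCP at [0.228, 0.528, 0.231] pointing down, gripper open.
Joint ranges: [-2.99, 2.99], [-0.89, 2.07], [0.3, 2.58], [-1.14, 4.28], [0, 2.63], [-3.12, 3.12]. Speed limits (rad/s): [2.57, 2.57, 3.01, 3.14, 3.14, 3.14].

## Interface

Orientations are given as a unit quaternion [w, x, y, z].
In Python, from bench import get_obs, viewer, workorder, ctrl gives the robot as it stands. The module is installed in compiled form; this text tells all that it offers.
- The arm moves only by the tool move_arm, never from a script. Its argument "increments" is a list of rows, each an object of numbers: "tx", "ty", "tz": the shift along the tool's x, y, z in m; "turn": the turn about the tool's z in degrees. A call has 1 to 20 rows; each row is the pose to reach, as a shift and turn from the pose commanded when the call began, along the tool's axes at that moment; what a row does not reach only later rows make up. A row lasts 1/12 s, in which the tool goes at most 41.7 mm and 7.16 degrees, less where a joint would pass 70% of its speed; a pose out of reach is approached as far as the arm can. A call with a gripper value outside its range is refused whole. "gripper" is the opening, from 0 (shut) to 1 (fully open), set as the call begins (left out, the last holds). The fingers move at their own pace and stop on an object; the grip force is fixed at half the most. Time passes only in rows, so rows that repeat a pose let the fingers close. It gives the time, the measured TCP pose, the force and the opening at its end, in the units of the state.
- get_obs(): the state, without advancing time (a new reading comes with each control period).
- viewer.camera(name): name is "scene" or "side" or "wrist"; returns (picture, depth): 420x560x3 uint8, red, green, blue; 420x560 float32, m along the optical axis (not along the pixel's ray), 0 where there is no reading.
- viewer.get_calibration(name): a dict with "intrinsics" (3x3 intrinsics, pixels), "origin" and "attitude" of the camera in the world. Camera axes: x right, y up, looking along -z (the intrinsics and any distortion apply to the point x, -y, -z); pixel columns grow to the right and rows downward; lengths in m; the calibration is good to about 2 mm. The wrist camera is an equidistant fisheye: a pixel r from the principal point sees the ray r / f radians off the axis. A picture is of the moment at which its call begins: read the wrist's pose just before it. get_calibration takes no time and is no camera call; for the wrist camera it gives the pose at the moment of the call.
- workorder.hand_in(): hands the job in, once; it reports no verdict.
The state is a dict: "time_s": time; "q": joint angles; "dq": joint speeds; "joint_efforts": joint torques, N m; "eef_pos": TCP position; "eef_rot": TCP orientation; "wrist_force": force on the tool from outside, world axes, zero at the start; "torque": the same for the moment, N m; "opening": opening from 0.0 (shut) to 1.0 (fully open).
Only numpy, scipy, OpenCV 4.12 (cv2) and the standard library are available. Lean on these libraries where they do the work, as an engineer would, in place of code of your own. Each camera call takes 0.05 s, during which the arm holds its last target.

## Working session

There is one attempt and no reset: what is moved stays moved. The work goes in short steps, Python scripts to look and compute and a tool call to move; the robot and the scene stay as the last step left them, time stands still between calls to the robot, and variables do not carry over. Pictures are saved under pics/ and viewed, and the job is handed in when it is done.

Besides the shell and the picture viewer there is one more tool, called after "Emit:" as a command line: name --argument value ..., lists and objects as JSON in quotes. move_arm: Moves the arm, as the interface text tells. Its arguments: {"type":"object","properties":{"increments":{"type":"array"},"gripper":{"type":"number"}},"required":["increments"]}

```bash
mkdir -p pics; cat > snap.py <<'E'
import cv2,numpy as np,sys,json
from bench import get_obs,viewer,workorder,ctrl
def snap(name,tag):
    cal=viewer.get_calibration(name); o=get_obs()
    p,d=viewer.camera(name)
    cv2.imwrite(f'pics/{tag}.png',p[:,:,::-1]); np.savez(f'pics/{tag}.npz',p=p,d=d,K=np.array(cal['intrinsics']),o=np.array(cal['origin']),R=np.array(cal['attitude']))
    return cal,o
E
python3 - <<'E'
from snap import *
for n in ['scene','side','wrist']:
    c,o=snap(n,n+'0'); print(n,c)
print(o, ctrl.grip_point_offset)
E
```

```text
scene {'intrinsics': array([[482.71166901,   0.        , 284.06883319],
       [  0.        , 482.71166901, 208.21047491],
       [  0.        ,   0.        ,   1.        ]]), 'origin': array([1.42194733, 0.33353113, 1.13365413]), 'attitude': array([0.49962314, 0.20418471, 0.3106211 , 0.78243202])}
side {'intrinsics': array([[502.52777606,   0.        , 275.75219906],
       [  0.        , 502.52777606, 205.95650812],
       [  0.        ,   0.        ,   1.        ]]), 'origin': array([-0.43825765,  0.84761064,  1.37897767]), 'attitude': array([-0.3503494 , -0.152761  ,  0.35532077,  0.85303372])}
wrist {'intrinsics': array([[325.1922621 ,   0.        , 279.486259  ],
       [  0.        , 325.1922621 , 212.61597651],
       [  0.        ,   0.        ,   1.        ]]), 'origin': array([0.16677606, 0.55523928, 0.37391581]), 'attitude': array([ 0.82823274, -0.11037998, -0.07166157,  0.54471222])}
{'time_s': 0.1, 'q': array([ 9.56691030e-01,  1.81430989e-01,  1.60787332e+00,  4.66108178e-05,
        1.35380779e+00, -2.06293463e-01]), 'dq': array([ 0.00214127, -0.00179963, -0.00374642,  0.00035057, -0.0004779 ,
       -0.00083374]), 'joint_efforts': array([ 1.34049563e-05, -4.45876658e+01, -3.52237487e+01, -2.77202471e-04,
        4.01049532e-03,  4.10403470e-05]), 'eef_pos': array([0.22773291, 0.52746213, 0.23051112]), 'eef_rot': array([ 2.57234641e-04,  8.35646456e-01,  5.49267169e-01, -7.15212950e-04]), 'wrist_force': array([ 0.12368542,  0.66852112, -0.11636971]), 'torque': array([ 0.06933296, -0.00286964,  0.00111149]), 'opening': 0.9979534363615356} 0.0187
```

View pics/scene0.png

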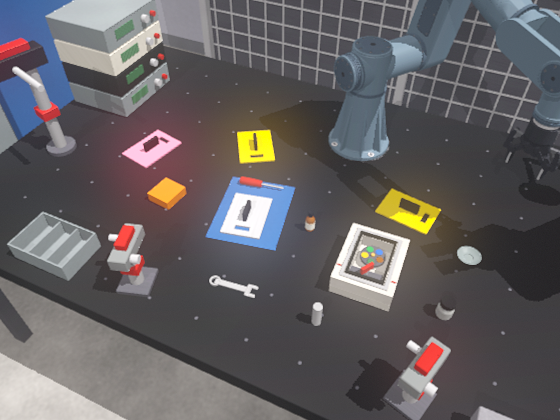

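View pics/side0.png

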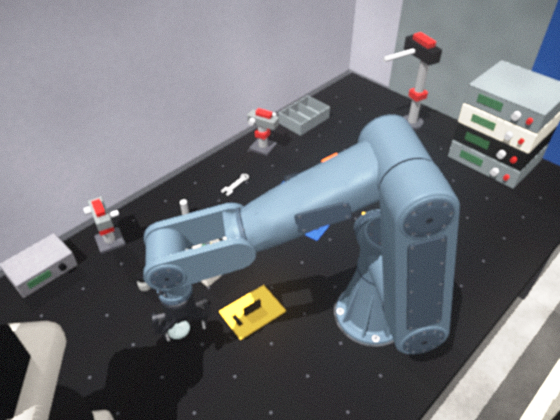

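View pics/wrist0.png

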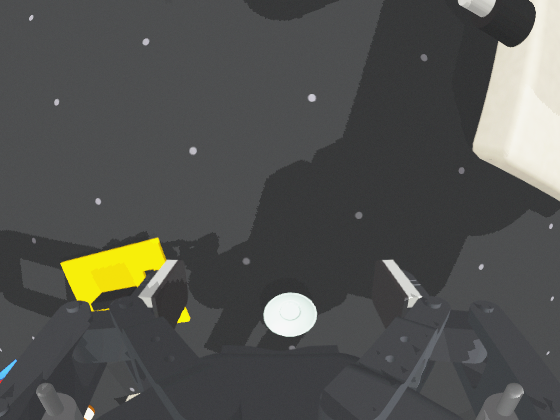

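Scene view: the wanted panel is the silver/white plate with black handle on the blue mat, about (247,213), slot near (243,228). Look-alikes: yellow plates at (255,146) and (408,210), and a pink one at (152,148). The housing with its red wing is at (370,263), the wing at about (370,267). I'll check these in close crops.

```bash
cat >> snap.py <<'E'
from scipy.spatial.transform import Rotation as Rn
def load(tag):
    z=np.load(f'pics/{tag}.npz'); return z
def ray(z,uv,fish=False):
    uv=np.atleast_2d(np.array(uv,float)); K=z['K']
    a=(uv-[K[0,2],K[1,2]])/[K[0,0],K[1,1]]
    if fish:
        r=np.linalg.norm(a,axis=1); s=np.where(r>1e-9,np.sin(r)/np.maximum(r,1e-9),1)
        d=np.c_[a[:,0]*s,-a[:,1]*s,-np.cos(r)]
    else: d=np.c_[a[:,0],-a[:,1],-np.ones(len(a))]
    q=z['R']; return z['o'],d@Rn.from_quat([q[1],q[2],q[3],q[0]]).as_matrix().T
def onplane(z,uv,h,fish=False):
    o,d=ray(z,uv,fish); t=(h-o[2])/d[:,2]; return o+d*t[:,None]
def tri(obs):
    # obs list of (z,uv,fish)
    A=np.zeros((3,3));b=np.zeros(3)
    for z,uv,f in obs:
        o,d=ray(z,uv,f); d=d[0]/np.linalg.norm(d[0]); P=np.eye(3)-np.outer(d,d); A+=P;b+=P@o
    x=np.linalg.solve(A,b)
    res=[np.linalg.norm(np.cross(x-o,dd[0]/np.linalg.norm(dd[0]))) for o,dd in [ray(z,uv,f) for z,uv,f in obs]]
    return x,res
def crop(tag,u0,v0,u1,v1,s,out):
    p=load(tag)['p'][v0:v1,u0:u1]; cv2.imwrite(f'pics/{out}.png',cv2.resize(p[:,:,::-1],None,fx=s,fy=s,interpolation=cv2.INTER_CUBIC))
E
python3 - <<'E'
from snap import *
z=load('scene0')
crop('scene0',320,215,420,315,6,'c_h'); crop('scene0',200,170,300,250,7,'c_p')
print(onplane(z,[(247,213),(243,228),(370,263),(310,225),(317,320),(235,288)],0.02))
E
```

```text
[[ 0.52127314 -0.19767587  0.02      ]
 [ 0.58225426 -0.17947864  0.02      ]
 [ 0.5455186   0.21476783  0.02      ]
 [ 0.48359496  0.00184731  0.02      ]
 [ 0.78278322  0.14585565  0.02      ]
 [ 0.78558911 -0.09611023  0.02      ]]
```

View pics/c_h.png

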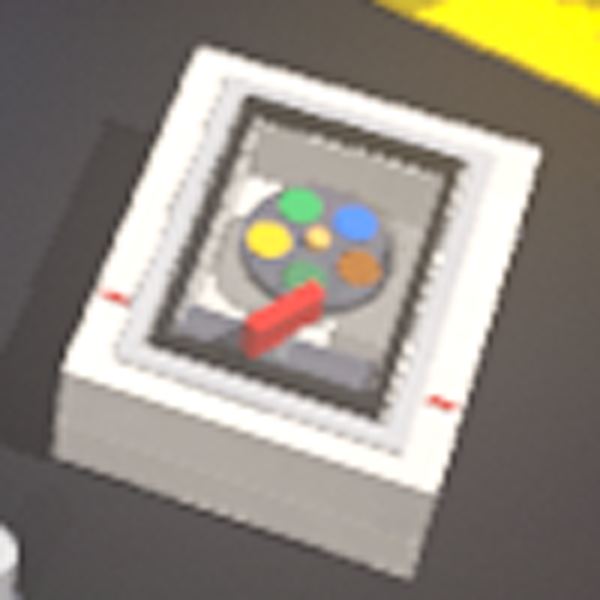

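View pics/c_p.png

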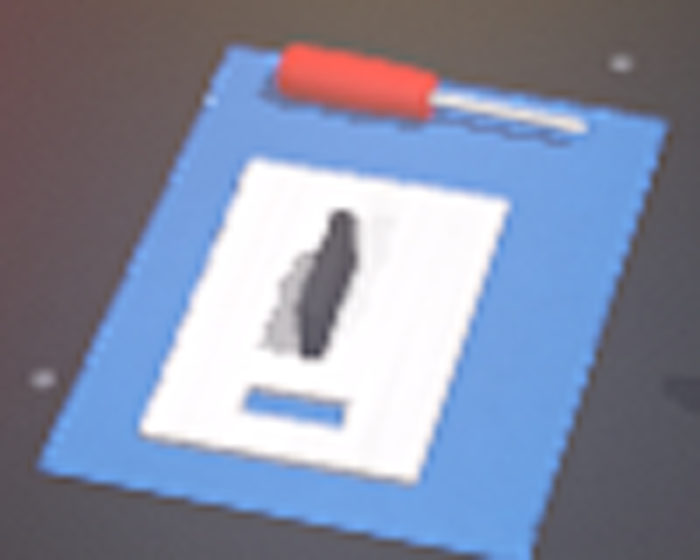

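The crops confirm both choices: black handle on the silver plate with its slot at the near end, and the red wing turned well off the marks. Now for coarse measurements from the scene camera.

```bash
cat >> snap.py <<'E'
def toolmat(o=None):
    o=o or get_obs(); q=o['eef_rot']; return np.array(o['eef_pos']),Rn.from_quat([q[1],q[2],q[3],q[0]]).as_matrix()
def plan(target,yaw=None):
    """tool increments to world target; yaw = desired world yaw of tool x (mod pi)"""
    p,R=toolmat(); d=R.T@(np.array(target)-p); cur=np.arctan2(R[1,0],R[0,0])
    t=0
    if yaw is not None:
        t=-(yaw-cur); t=(t+np.pi/2)%np.pi-np.pi/2   # tool z down: turn sign flips
    return np.round(d,4),round(np.degrees(t),2),'curyaw',round(np.degrees(cur),2)
E
python3 - <<'E'
from snap import *
z=load('scene0'); p=z['p'].astype(int)
# housing corners from crop (scale 6, offset 320,215)
c=np.array([(203,46),(540,150),(437,490),(66,368)])/6+[320,215]-0.4
print('hous',onplane(z,c,0.07).round(4)); C=onplane(z,c,0.07).mean(0); print(C)
m=np.array([(117,297),(441,402)])/6+[320,215]-0.4; M=onplane(z,m,.07);print('marks',M.round(4),np.degrees(np.arctan2(*(M[0]-M[1])[[1,0]])))
w=np.array([(252,325),(318,286)])/6+[320,215]-0.4; W=onplane(z,w,.104);print('wing',W.round(4),np.degrees(np.arctan2(*(W[1]-W[0])[[1,0]])))
c=np.array([(253,160),(508,204),(415,482),(142,432)])/7+[200,170]-.4
P=onplane(z,c,.009);print('panel',P.round(4),P.mean(0))
cal=load('wrist0');q=cal['R'];print('cam z',-Rn.from_quat([q[1],q[2],q[3],q[0]]).as_matrix()[:,2])
print(toolmat()[1])
E
```

```text
hous [[0.4609 0.1294 0.07  ]
 [0.4559 0.2978 0.07  ]
 [0.6637 0.306  0.07  ]
 [0.6715 0.1372 0.07  ]]
[0.56300376 0.21760426 0.07      ]
marks [[0.6245 0.1442 0.07  ]
 [0.6181 0.2949 0.07  ]] -87.57735849172536
wing [[0.6393 0.2094 0.104 ]
 [0.6063 0.2293 0.104 ]] 148.8952587989964
panel [[ 0.4455 -0.2801  0.009 ]
 [ 0.4206 -0.158   0.009 ]
 [ 0.5908 -0.1211  0.009 ]
 [ 0.6161 -0.2424  0.009 ]] [ 0.51825369 -0.20041886  0.009     ]
cam z [ 0.23895556 -0.10477077 -0.96536176]
[[ 3.96582614e-01  9.17998708e-01 -7.75677681e-04]
 [ 9.17998139e-01 -3.96583266e-01 -1.06269996e-03]
 [-1.28317798e-03 -2.90622339e-04 -9.99999134e-01]]
```

```bash
python3 - <<'E'
from snap import *
print(plan([0.60,0.22,0.25],np.radians(59)))
E
```

```text
(array([-0.1347,  0.4637, -0.0194]), np.float64(7.64), 'curyaw', np.float64(66.64))
```

Emit:
move_arm --increments '[{"tx": -0.02, "ty": 0.04, "tz": -0.02, "turn": 2}, {"tx": -0.03, "ty": 0.08, "tz": -0.02, "turn": 4}, {"tx": -0.04, "ty": 0.12, "tz": -0.02, "turn": 7.6}, {"tx": -0.05, "ty": 0.16, "tz": -0.02, "turn": 7.6}, {"tx": -0.06, "ty": 0.2, "tz": -0.02, "turn": 7.6}, {"tx": -0.07, "ty": 0.24, "tz": -0.02, "turn": 7.6}, {"tx": -0.08, "ty": 0.28, "tz": -0.02, "turn": 7.6}, {"tx": -0.09, "ty": 0.32, "tz": -0.02, "turn": 7.6}, {"tx": -0.1, "ty": 0.36, "tz": -0.02, "turn": 7.6}, {"tx": -0.11, "ty": 0.39, "tz": -0.02, "turn": 7.6}, {"tx": -0.12, "ty": 0.42, "tz": -0.02, "turn": 7.6}, {"tx": -0.13, "ty": 0.45, "tz": -0.02, "turn": 7.6}, {"tx": -0.135, "ty": 0.464, "tz": -0.02, "turn": 7.6}, {"tx": -0.135, "ty": 0.464, "tz": -0.02, "turn": 7.6}, {"tx": -0.135, "ty": 0.464, "tz": -0.02, "turn": 7.6}, {"tx": -0.135, "ty": 0.464, "tz": -0.02, "turn": 7.6}]'

```text
time_s: 1.48
eef_pos: [0.5995, 0.2208, 0.2509]
eef_rot: [-0.0, 0.87, 0.493, -0.0]
wrist_force: [0.4, 0.2, 0.1]
opening: 0.999
```

```bash
python3 - <<'E'
from snap import *
c,o=snap('wrist','w1'); print(o['time_s'],o['eef_pos'],o['wrist_force'],c['origin'])
crop('w1',0,0,560,420,1.4,'w1b')
E
```

```text
1.4833 [0.59949202 0.22077025 0.25092889] [0.38416668 0.18641244 0.08419837] [0.5425407  0.25607253 0.3944432 ]
```

View pics/w1b.png

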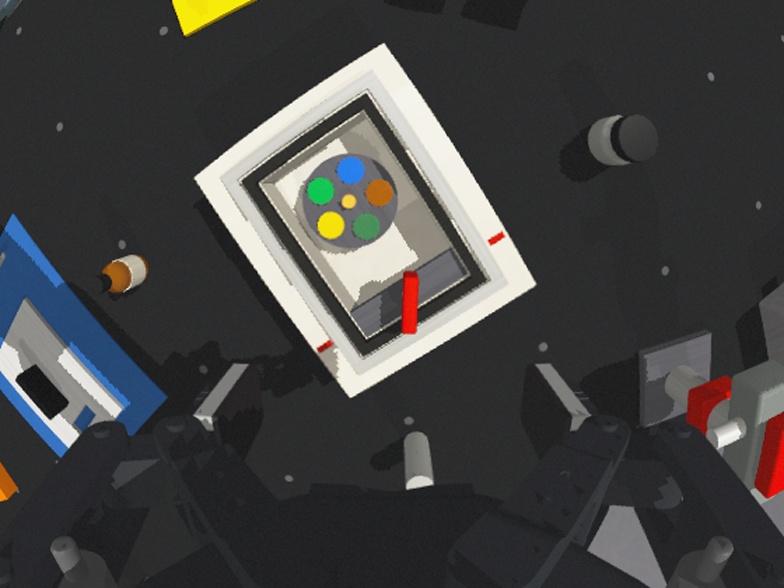

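Wrist view (1.4x): the housing's corners are at (384,44), (536,285), (351,397) and (195,178). The marks are at (496,238) and (324,347), and the wing runs from (410,272) to (410,333). I'll measure these by mask.

```bash
cat >> snap.py <<'E'
def reds(tag,reg=None):
    z=load(tag); p=z['p'].astype(int)
    m=((p[:,:,0]>110)&(p[:,:,1]<70)&(p[:,:,2]<70)).astype(np.uint8)
    if reg: 
        k=np.zeros_like(m);k[reg[1]:reg[3],reg[0]:reg[2]]=1;m*=k
    n,l,s,c=cv2.connectedComponentsWithStats(m)
    return m,l,[(i,s[i,4],c[i].round(2),s[i,:4]) for i in range(1,n) if s[i,4]>8]
E
python3 - <<'E'
from snap import *
z=load('w1')
m,l,r=reds('w1',(120,20,400,290))
for x in r: print(x)
cen=sorted(r,key=lambda a:a[1])
w=cen[-1]; ys,xs=np.where(l==w[0]); pts=np.c_[xs,ys].astype(np.float32)
rect=cv2.boxPoints(cv2.minAreaRect(pts)); print('wingbox',rect.round(1))
T=onplane(z,rect,.104,True); print(T.round(4))
mk=[x[2] for x in cen[:-1]][-2:]
M=onplane(z,mk,.07,True); print('marks',M.round(4),M.mean(0)); d=M[0]-M[1]; print('dist',np.linalg.norm(d),np.degrees(np.arctan2(d[1],d[0])))
# outer corners
c=np.array([(384,44),(536,285),(351,397),(195,178)])/1.4-.2
H=onplane(z,c,.07,True); print(H.round(4),H.mean(0))
E
```

```text
(1, np.int32(42), array([354.02, 170.14]), array([349, 166,  11,   9], dtype=int32))
(2, np.int32(482), array([292.37, 215.43]), array([287, 194,  12,  44], dtype=int32))
(3, np.int32(36), array([231.28, 247.31]), array([227, 244,  10,   8], dtype=int32))
wingbox [[287. 194.]
 [298. 194.]
 [298. 237.]
 [287. 237.]]
[[0.5981 0.2307 0.104 ]
 [0.6032 0.2394 0.104 ]
 [0.6391 0.2186 0.104 ]
 [0.6338 0.2097 0.104 ]]
marks [[0.624  0.1467 0.07  ]
 [0.618  0.2995 0.07  ]] [0.62101063 0.22311091 0.07      ]
dist 0.15286487749367267 -87.7595498994189
[[0.4552 0.302  0.07  ]
 [0.665  0.3103 0.07  ]
 [0.6712 0.1411 0.07  ]
 [0.4618 0.1325 0.07  ]] [0.56331308 0.22147754 0.07      ]
```

```bash
python3 - <<'E'
from snap import *
z=load('w1');s=load('scene0')
for a,b in [((354.02,170.14),(441,402)),((231.28,247.31),(117,297))]:
    print(tri([(z,a,True),(s,np.array(b)/6+[320,215]-.4,False)]))
print(plan([0.621,0.2231,0.16],np.radians(59.9)))
E
```

```text
(array([0.61817619, 0.2971445 , 0.0707677 ]), [np.float64(0.00225202430199736), np.float64(0.0022520243019974453)])
(array([0.62416177, 0.14520031, 0.06898552]), [np.float64(0.001145972577946785), np.float64(0.001145972577946766)])
(array([0.0128, 0.0176, 0.0911]), np.float64(-0.79), 'curyaw', np.float64(59.11))
```

Heights triangulate to 70 mm, as the text says. Moving down over the wing.

Emit:
move_arm --increments '[{"tx": 0.005, "ty": 0.007, "tz": 0.03, "turn": -0.8}, {"tx": 0.01, "ty": 0.014, "tz": 0.06, "turn": -0.8}, {"tx": 0.013, "ty": 0.0175, "tz": 0.091, "turn": -0.8}, {"tx": 0.013, "ty": 0.0175, "tz": 0.091, "turn": -0.8}, {"tx": 0.013, "ty": 0.0175, "tz": 0.091, "turn": -0.8}, {"tx": 0.013, "ty": 0.0175, "tz": 0.091, "turn": -0.8}]'

```text
time_s: 2.03
eef_pos: [0.6223, 0.2231, 0.1622]
eef_rot: [0.0, 0.866, 0.499, 0.001]
wrist_force: [0.3, 1.1, 0.4]
opening: 1.002
```

```bash
python3 - <<'E'
from snap import *
c,o=snap('wrist','w2'); print(o['time_s'],o['eef_pos'],c['origin'])
crop('w2',0,0,560,420,1.4,'w2b')
z=load('w2');z1=load('w1')
m,l,r=reds('w2')
for x in r: print(x)
E
```

```text
2.0333 [0.62225558 0.22308104 0.16220693] [0.56442062 0.25754996 0.3055403 ]
(1, np.int32(89), array([364.37, 161.82]), array([357, 156,  16,  13], dtype=int32))
(4, np.int32(955), array([277.34, 224.14]), array([269, 193,  18,  64], dtype=int32))
(9, np.int32(16), array([ 24.06, 205.56]), array([ 21, 204,   8,   4], dtype=int32))
(10, np.int32(71), array([197.63, 263.65]), array([191, 258,  14,  12], dtype=int32))
(11, np.int32(1218), array([538.51, 315.  ]), array([521, 288,  39,  59], dtype=int32))
```

View pics/w2b.png

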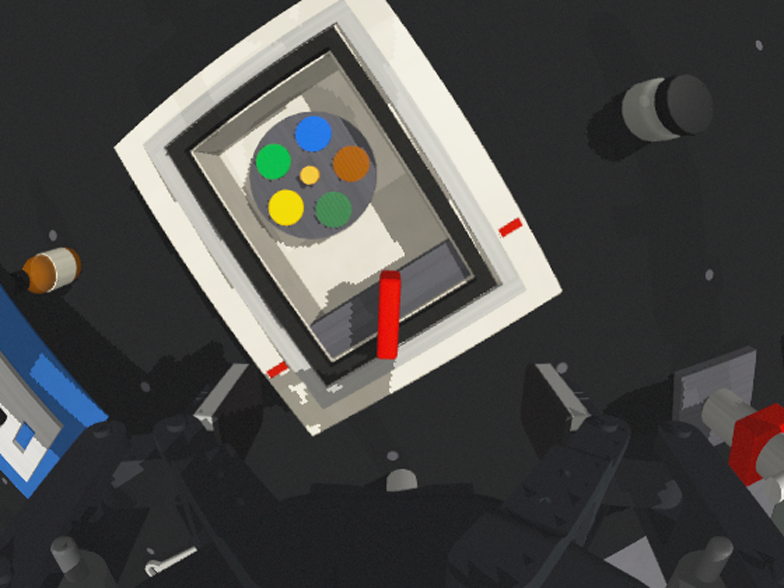

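Closer view: the wing top runs (391,275)–(388,357) and the marks are at (510,227) and (277,370). I'll recompute from these.

```bash
python3 - <<'E'
from snap import *
z=load('w2');z1=load('w1')
m,l,r=reds('w2')
A=tri([(z,(364.37,161.82),True),(z1,(354.02,170.14),True)]);B=tri([(z,(197.63,263.65),True),(z1,(231.28,247.31),True)]);print(A,B,(A[0]+B[0])/2)
M=onplane(z,[(364.37,161.82),(197.63,263.65)],.07,True);print(M.round(4),M.mean(0).round(4));d=M[0]-M[1];print(np.degrees(np.arctan2(d[1],d[0]))-90)
# wing top face: brighter? print red values
ys,xs=np.where(l==4); 
p=z['p']; print([(v,int(p[v,xs[ys==v],0].mean()),xs[ys==v].min(),xs[ys==v].max()) for v in range(193,257,4)])
pts=np.c_[xs,ys].astype(np.float32)
rect=cv2.boxPoints(cv2.minAreaRect(pts));T=onplane(z,rect,.104,True);print(rect,T.round(4),T.mean(0).round(4))
# centre line direction via row midpoints
rows=np.arange(202,254);mid=np.array([[(xs[ys==v].min()+xs[ys==v].max())/2,v] for v in rows])
Q=onplane(z,mid,.104,True);vx,vy,x0,y0=cv2.fitLine(Q[:,:2].astype(np.float32),cv2.DIST_L2,0,.01,.01).ravel();print('bar dir',np.degrees(np.arctan2(vy,vx)),x0,y0)
print(plan([0.621,0.2231,.1]))
E
```

```text
(array([0.61614591, 0.29844562, 0.07765375]), [np.float64(9.437340906388618e-05), np.float64(9.437340906392626e-05)]) (array([0.62435738, 0.14614839, 0.06823604]), [np.float64(8.159536383073043e-05), np.float64(8.159536383054771e-05)]) [0.62025164 0.22229701 0.0729449 ]
[[0.6178 0.2998 0.07  ]
 [0.6238 0.147  0.07  ]] [0.6208 0.2234 0.07  ]
2.2650210385110228
[(193, 134, np.int64(273), np.int64(283)), (197, 140, np.int64(271), np.int64(285)), (201, 212, np.int64(271), np.int64(286)), (205, 217, np.int64(271), np.int64(286)), (209, 224, np.int64(271), np.int64(285)), (213, 224, np.int64(271), np.int64(285)), (217, 215, np.int64(270), np.int64(285)), (221, 214, np.int64(270), np.int64(285)), (225, 215, np.int64(270), np.int64(285)), (229, 222, np.int64(270), np.int64(284)), (233, 222, np.int64(270), np.int64(284)), (237, 219, np.int64(270), np.int64(284)), (241, 225, np.int64(270), np.int64(283)), (245, 226, np.int64(270), np.int64(283)), (249, 218, np.int64(269), np.int64(283)), (253, 220, np.int64(269), np.int64(283))]
[[268.05737 255.85287]
 [271.22943 192.41147]
 [286.591   193.17953]
 [283.41895 256.62094]] [[0.6341 0.2086 0.104 ]
 [0.5979 0.2324 0.104 ]
 [0.6032 0.2406 0.104 ]
 [0.6398 0.2172 0.104 ]] [0.6188 0.2247 0.104 ]
bar dir -32.841488 0.6200564 0.22389987
(array([-0.001 , -0.0019,  0.0631]), np.float64(0.0), 'curyaw', np.float64(59.89))
```

Emit:
move_arm --increments '[{"tx": -0.001, "ty": -0.0015, "tz": 0.03, "turn": 2.7}, {"tx": -0.001, "ty": -0.0015, "tz": 0.055, "turn": 2.7}, {"tx": -0.001, "ty": -0.0015, "tz": 0.07, "turn": 2.7}, {"tx": -0.001, "ty": -0.0015, "tz": 0.077, "turn": 2.7}, {"tx": -0.001, "ty": -0.0015, "tz": 0.077, "turn": 2.7}, {"tx": -0.001, "ty": -0.0015, "tz": 0.077, "turn": 2.7}, {"tx": -0.001, "ty": -0.0015, "tz": 0.077, "turn": 2.7}]' --gripper 0.6

```text
time_s: 2.67
eef_pos: [0.6219, 0.2223, 0.0859]
eef_rot: [0.001, 0.878, 0.478, 0.002]
wrist_force: [-0.6, -0.4, -0.4]
opening: 0.6
```

```bash
python3 - <<'E'
from snap import *
c,o=snap('wrist','w3'); print(o['time_s'],o['eef_pos'],o['wrist_force'],toolmat(o)[1][:,0],np.abs(o['dq']).max())
crop('w3',0,0,560,420,1.4,'w3b')
E
```

```text
2.6667 [0.62194363 0.22230517 0.08588543] [-0.59585619 -0.44451018 -0.38678866] [0.54258496 0.83999669 0.00266948] 0.0036325702242867913
```

View pics/w3b.png

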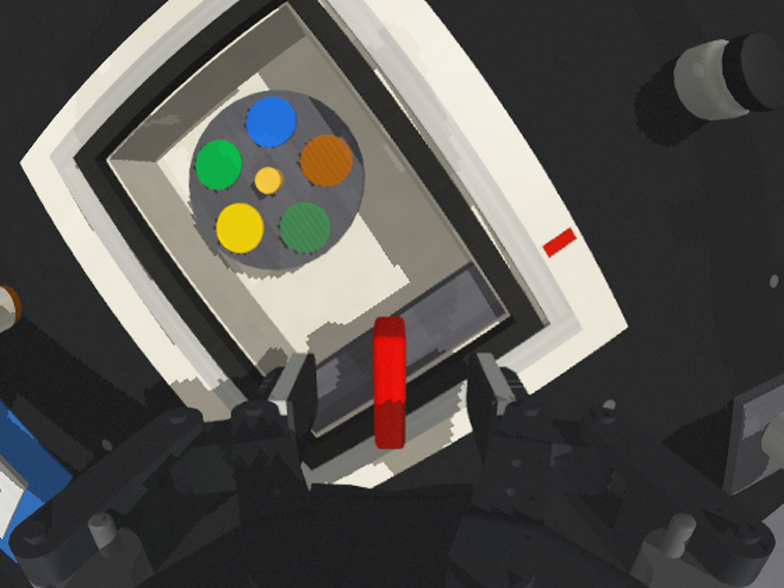

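Wing bar is centred between the pads (bar at column 390, pads at 316 and 467). Closing on it.

Emit:
move_arm --increments '[{"ty": -0.0016, "tz": 0.001}, {"ty": -0.0016, "tz": 0.001}, {"ty": -0.0016, "tz": 0.001}, {"ty": -0.0016, "tz": 0.001}, {"ty": -0.0016, "tz": 0.001}, {"ty": -0.0016, "tz": 0.001}, {"ty": -0.0016, "tz": 0.001}, {"ty": -0.0016, "tz": 0.001}]' --gripper 0

```text
validation failed for argument at $.in...
```

```bash
python3 - <<'E'
from snap import *
o=get_obs(); print(o['eef_pos'],o['wrist_force'],o['torque'],plan([0.6207,.2234,.085],np.radians(2.27)))
E
```

```text
[0.62187995 0.22228855 0.08575169] [ 0.16290208 -0.46781026  0.58532894] [-0.00061752 -0.03575898 -0.00142877] (array([ 0.0003, -0.0016,  0.0007]), np.float64(54.87), 'curyaw', np.float64(57.14))
```

Emit:
move_arm --increments '[{"tx": 0.0, "ty": -0.0016, "tz": 0.001, "turn": 0}, {"tx": 0.0, "ty": -0.0016, "tz": 0.001, "turn": 0}, {"tx": 0.0, "ty": -0.0016, "tz": 0.001, "turn": 0}, {"tx": 0.0, "ty": -0.0016, "tz": 0.001, "turn": 0}, {"tx": 0.0, "ty": -0.0016, "tz": 0.001, "turn": 0}, {"tx": 0.0, "ty": -0.0016, "tz": 0.001, "turn": 0}, {"tx": 0.0, "ty": -0.0016, "tz": 0.001, "turn": 0}, {"tx": 0.0, "ty": -0.0016, "tz": 0.001, "turn": 0}]' --gripper 0

```text
time_s: 3.38
eef_pos: [0.6193, 0.2232, 0.0828]
eef_rot: [-0.0, 0.878, 0.478, 0.0]
wrist_force: [-1.2, 2.0, 5.1]
opening: 0.102
```

```bash
python3 - <<'E'
from snap import *
o=get_obs(); print(o['time_s'],o['eef_pos'],o['wrist_force'],o['torque'],plan([0.6207,.2234,.085],np.radians(2.27)))
E
```

```text
3.3833 [0.61929199 0.22316127 0.08284388] [-1.16621679  2.00676501  5.10869168] [0.35428886 0.23614162 0.03234205] (array([ 0.001 ,  0.0011, -0.0022]), np.float64(54.87), 'curyaw', np.float64(57.14))
```

Emit:
move_arm --increments '[{"tx": 0.001, "ty": 0.001, "tz": -0.001, "turn": 5}, {"tx": 0.001, "ty": 0.001, "tz": -0.001, "turn": 10}, {"tx": 0.001, "ty": 0.001, "tz": -0.001, "turn": 15}, {"tx": 0.001, "ty": 0.001, "tz": -0.001, "turn": 20}, {"tx": 0.001, "ty": 0.001, "tz": -0.001, "turn": 25}, {"tx": 0.001, "ty": 0.001, "tz": -0.001, "turn": 30}, {"tx": 0.001, "ty": 0.001, "tz": -0.001, "turn": 35}, {"tx": 0.001, "ty": 0.001, "tz": -0.001, "turn": 40}, {"tx": 0.001, "ty": 0.001, "tz": -0.001, "turn": 45}, {"tx": 0.001, "ty": 0.001, "tz": -0.001, "turn": 50}, {"tx": 0.001, "ty": 0.001, "tz": -0.001, "turn": 53}, {"tx": 0.001, "ty": 0.001, "tz": -0.001, "turn": 55}, {"tx": 0.001, "ty": 0.001, "tz": -0.001, "turn": 55}, {"tx": 0.001, "ty": 0.001, "tz": -0.001, "turn": 55}, {"tx": 0.001, "ty": 0.001, "tz": -0.001, "turn": 55}]'

```text
time_s: 4.63
eef_pos: [0.6209, 0.2241, 0.0829]
eef_rot: [-0.001, 1.0, 0.019, 0.001]
wrist_force: [3.1, 5.3, -2.1]
opening: 0.098
```

```bash
python3 - <<'E'
from snap import *
c,o=snap('wrist','w4'); print(o['time_s'],o['eef_pos'],o['wrist_force'],o['torque'],plan([0.6207,.2234,.085],np.radians(2.27)))
crop('w4',0,0,560,420,1.4,'w4b')
E
```

```text
4.6333 [0.62089931 0.22407101 0.08292604] [ 3.11314301  5.33488042 -2.10707737] [ 0.83705148 -0.43625094 -0.00120236] (array([-0.0002,  0.0006, -0.0021]), np.float64(-0.15), 'curyaw', np.float64(2.12))
```

View pics/w4b.png

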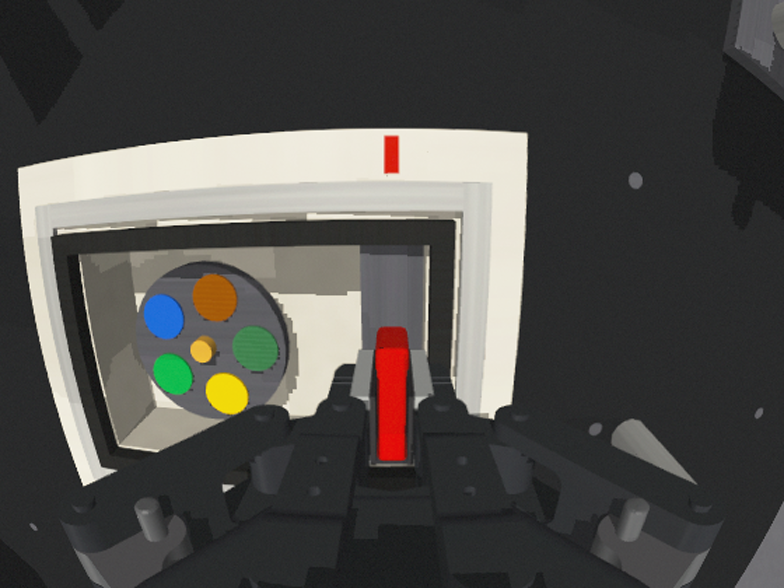

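The bar now points at the mark at (391,154). Releasing and rising.

Emit:
move_arm --increments '[{"tx": 0.0, "ty": 0.0, "tz": 0.0, "turn": 0}, {"tx": 0.0, "ty": 0.0, "tz": 0.0, "turn": 0}, {"tx": 0.0, "ty": 0.0, "tz": 0.0, "turn": 0}, {"tx": 0.0, "ty": 0.0, "tz": 0.0, "turn": 0}, {"tx": 0.0, "ty": 0.0, "tz": 0.0, "turn": 0}, {"tx": 0.0, "ty": 0.0, "tz": -0.02, "turn": 0}, {"tx": 0.0, "ty": 0.0, "tz": -0.05, "turn": 0}, {"tx": 0.0, "ty": 0.0, "tz": -0.08, "turn": 0}, {"tx": 0.0, "ty": 0.0, "tz": -0.11, "turn": 0}, {"tx": 0.0, "ty": 0.0, "tz": -0.13, "turn": 0}, {"tx": 0.0, "ty": 0.0, "tz": -0.13, "turn": 0}, {"tx": 0.0, "ty": 0.0, "tz": -0.13, "turn": 0}, {"tx": 0.0, "ty": 0.0, "tz": -0.13, "turn": 0}]' --gripper 0.8

```text
time_s: 5.77
eef_pos: [0.6198, 0.2229, 0.2123]
eef_rot: [0.0, 1.0, 0.019, -0.001]
wrist_force: [-0.9, -0.4, -0.3]
opening: 0.799
```

```bash
python3 - <<'E'
from snap import *
c,o=snap('wrist','w5'); print(o['time_s'],o['eef_pos'],o['wrist_force'])
crop('w5',0,0,560,420,1.4,'w5b')
z=load('w5'); m,l,r=reds('w5',(50,20,500,330))
for x in r: print(x)
E
```

```text
5.7667 [0.61976213 0.22289761 0.21225758] [-0.8769299  -0.35161269 -0.26953958]
(2, np.int32(65), array([281., 116.]), array([279, 110,   5,  13], dtype=int32))
(3, np.int32(660), array([281.07, 208.5 ]), array([275, 183,  13,  52], dtype=int32))
(4, np.int32(55), array([281., 278.]), array([279, 273,   5,  11], dtype=int32))
```

View pics/w5b.png

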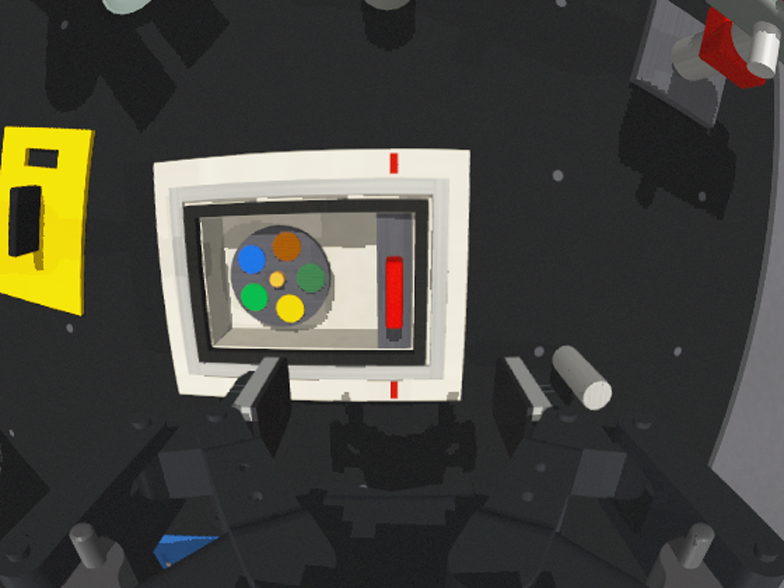

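The wing lines up with both marks (all near column 393). Refining the housing pose, then going to the panel.

```bash
python3 - <<'E'
from snap import *
z=load('w5')
M=onplane(z,[(281,116),(281,278)],.07,True);print(M.round(4),M.mean(0).round(4));d=M[0]-M[1];print(np.degrees(np.arctan2(d[1],d[0]))-90)
c=np.array([(154,163),(470,151),(461,401),(180,393)])/1.4-.2
H=onplane(z,c,.07,True);print(H.round(4),H.mean(0).round(4))
# gasket outer (black ring) z=.078 & rim
c=np.array([(184,206),(429,199),(427,363),(199,363)])/1.4-.2
G=onplane(z,c,.078,True);print(G.round(4),G.mean(0).round(4))
print(plan([0.52,-.2,.2],np.radians(-77.7)))
E
```

```text
[[0.6176 0.2997 0.07  ]
 [0.6235 0.147  0.07  ]] [0.6205 0.2233 0.07  ]
2.208785439397843
[[0.4546 0.3018 0.07  ]
 [0.6648 0.3097 0.07  ]
 [0.6717 0.139  0.07  ]
 [0.4616 0.1321 0.07  ]] [0.5632 0.2207 0.07  ]
[[0.482  0.2721 0.078 ]
 [0.6398 0.2782 0.078 ]
 [0.6446 0.1714 0.078 ]
 [0.4851 0.1624 0.078 ]] [0.5629 0.221  0.078 ]
(array([-0.115 ,  0.4189,  0.012 ]), np.float64(79.83), 'curyaw', np.float64(2.13))
```

Emit:
move_arm --increments '[{"tx": -0.009, "ty": 0.033, "tz": 0.0, "turn": 6.5}, {"tx": -0.018, "ty": 0.066, "tz": 0.0, "turn": 13}, {"tx": -0.027, "ty": 0.1, "tz": 0.0, "turn": 19.5}, {"tx": -0.036, "ty": 0.133, "tz": 0.0, "turn": 26}, {"tx": -0.046, "ty": 0.166, "tz": 0.0, "turn": 32.5}, {"tx": -0.055, "ty": 0.2, "tz": 0.0, "turn": 39}, {"tx": -0.064, "ty": 0.233, "tz": 0.0, "turn": 45.5}, {"tx": -0.073, "ty": 0.266, "tz": 0.0, "turn": 52}, {"tx": -0.082, "ty": 0.3, "tz": 0.0, "turn": 58.5}, {"tx": -0.091, "ty": 0.333, "tz": 0.005, "turn": 65}, {"tx": -0.1, "ty": 0.366, "tz": 0.01, "turn": 71.5}, {"tx": -0.109, "ty": 0.4, "tz": 0.012, "turn": 78}, {"tx": -0.115, "ty": 0.419, "tz": 0.012, "turn": 79.8}, {"tx": -0.115, "ty": 0.419, "tz": 0.012, "turn": 79.8}, {"tx": -0.115, "ty": 0.419, "tz": 0.012, "turn": 79.8}, {"tx": -0.115, "ty": 0.419, "tz": 0.012, "turn": 79.8}, {"tx": -0.115, "ty": 0.419, "tz": 0.012, "turn": 79.8}]'

```text
time_s: 7.23
eef_pos: [0.521, -0.1985, 0.2006]
eef_rot: [-0.0, 0.78, -0.626, -0.001]
wrist_force: [0.0, 0.3, -1.1]
opening: 0.798
```

```bash
python3 - <<'E'
from snap import *
c,o=snap('wrist','w6'); print(o['time_s'],o['eef_pos'],c['origin'],plan([0,0,0]))
crop('w6',0,0,560,420,1.4,'w6b')
E
```

```text
7.2333 [ 0.52102407 -0.19853062  0.20062095] [ 0.58496216 -0.18300654  0.34399628] (array([-0.3061,  0.466 ,  0.2013]), np.float64(0.0), 'curyaw', np.float64(-77.54))
```

View pics/w6b.png

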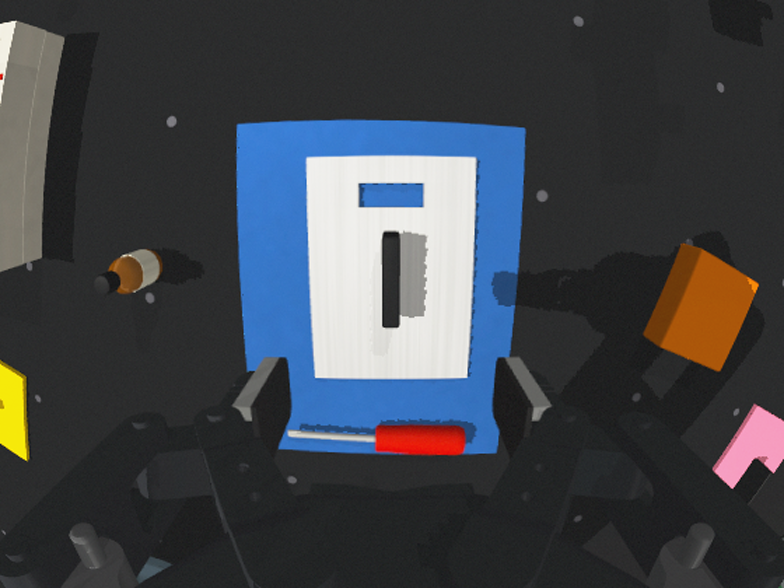

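Wrist view: plate corners are at (306,157), (476,157), (467,378) and (315,378). The slot is at (391,195) and the handle top runs (391,232)–(391,327). The driver lies below at (400,438).

```bash
python3 - <<'E'
from snap import *
z=load('w6');s=load('scene0')
p=z['p'].astype(int)
# plate: bright
m=((p.min(2)>120)).astype(np.uint8); m[:,:200]=0;m[:,350:]=0;m[:105]=0;m[275:]=0
m=cv2.morphologyEx(m,cv2.MORPH_CLOSE,np.ones((3,3)))
cs=max(cv2.findContours(m,cv2.RETR_EXTERNAL,cv2.CHAIN_APPROX_NONE)[0],key=cv2.contourArea)
ap=cv2.approxPolyDP(cs,6,True).reshape(-1,2);print(ap)
P=onplane(z,ap,.009,True);print(P.round(4),P.mean(0).round(4))
cm=np.array([(306,157),(476,157),(467,378),(315,378)])/1.4-.2
P=onplane(z,cm,.009,True);print('man',P.round(4),P.mean(0).round(4))
e=(P[0]+P[1]-P[2]-P[3]);print('yaw',np.degrees(np.arctan2(e[1],e[0])))
# handle
hd=(p.max(2)<60).astype(np.uint8);hd[:160]=0;hd[240:]=0;hd[:,:265]=0;hd[:,:]*=1;hd[:,290:]=0
ys,xs=np.where(hd);print('handle px',xs.min(),xs.max(),ys.min(),ys.max())
h=np.array([(391.5,234),(391,326)])/1.4-.2
H=onplane(z,h,.045,True);print('handle',H.round(4),H.mean(0).round(4))
hh=np.array([(342,212),(313,355)])/7+[200,170]-.4
print('slot',onplane(z,[np.array([391,195])/1.4-.2],.006,True))
print('tri slot',tri([(z,np.array([391,195])/1.4-.2,True),(s,np.array([295,407])/7+[200,170]-.4,False)]))
print('tri corner',tri([(z,cm[0],True),(s,np.array([415,482])/7+[200,170]-.4,False)]),tri([(z,cm[2],True),(s,np.array([253,160])/7+[200,170]-.4,False)]))
# handle top near end in scene vs wrist
print('handle near-top',tri([(z,np.array([391,234])/1.4-.2,True),(s,np.array([318,300])/7+[200,170]-.4,False)]), 'depth', np.median(z['d'][180:225,278:281]), np.median(z['d'][150:155,230:330]))
E
```

```text
[[219 112]
 [225 269]
 [333 269]
 [339 112]]
[[ 0.5874 -0.1185  0.009 ]
 [ 0.4177 -0.1558  0.009 ]
 [ 0.4444 -0.2763  0.009 ]
 [ 0.6139 -0.2388  0.009 ]] [ 0.5158 -0.1974  0.009 ]
man [[ 0.5873 -0.1179  0.009 ]
 [ 0.6142 -0.2396  0.009 ]
 [ 0.4435 -0.277   0.009 ]
 [ 0.4166 -0.1558  0.009 ]] [ 0.5154 -0.1976  0.009 ]
yaw 12.441181917880309
handle px 273 284 166 233
handle [[ 0.5485 -0.1907  0.045 ]
 [ 0.4861 -0.2041  0.045 ]] [ 0.5173 -0.1974  0.045 ]
slot [[ 0.57215942 -0.18506452  0.006     ]]
tri slot (array([ 0.57341813, -0.18683979,  0.0088869 ]), [np.float64(0.0021293781341328952), np.float64(0.0021293781341329273)])
tri corner (array([ 0.58876375, -0.11962182,  0.00848837]), [np.float64(0.002301197996806274), np.float64(0.0023011979968063927)]) (array([ 0.44418216, -0.27879433,  0.00848165]), [np.float64(0.001857286693089467), np.float64(0.0018572866930893833)])
handle near-top (array([ 0.54883943, -0.18939145,  0.05269435]), [np.float64(0.0009717771188060858), np.float64(0.0009717771188059375)]) depth 0.30620906 0.32932702
```

```bash
python3 - <<'E'
from snap import *
print(plan([0.516,-.1974,.06],np.radians(-77.6)))
E
```

```text
(array([-0.0021,  0.0048,  0.1409]), np.float64(0.06), 'curyaw', np.float64(-77.54))
```

Emit:
move_arm --increments '[{"tx": -0.002, "ty": 0.005, "tz": 0.035, "turn": 0}, {"tx": -0.002, "ty": 0.005, "tz": 0.07, "turn": 0}, {"tx": -0.002, "ty": 0.005, "tz": 0.105, "turn": 0}, {"tx": -0.002, "ty": 0.005, "tz": 0.13, "turn": 0}, {"tx": -0.002, "ty": 0.005, "tz": 0.14, "turn": 0}, {"tx": -0.002, "ty": 0.005, "tz": 0.14, "turn": 0}, {"tx": -0.002, "ty": 0.005, "tz": 0.14, "turn": 0}, {"tx": -0.002, "ty": 0.005, "tz": 0.14, "turn": 0}]' --gripper 0.7

```text
time_s: 7.95
eef_pos: [0.5173, -0.1995, 0.0633]
eef_rot: [-0.0, 0.779, -0.627, 0.002]
wrist_force: [-0.5, -0.5, 1.0]
opening: 0.699
```

```bash
python3 - <<'E'
from snap import *
c,o=snap('wrist','w7'); print(o['time_s'],o['eef_pos'],c['origin'],plan([.516,-.1974,0.016],np.radians(-77.6)))
crop('w7',0,0,560,420,1.4,'w7b')
E
```

```text
7.95 [ 0.51732149 -0.19952167  0.06331791] [ 0.58073619 -0.18366419  0.20690655] (array([-0.0027,  0.0011,  0.0475]), np.float64(-0.03), 'curyaw', np.float64(-77.63))
```

View pics/w7b.png

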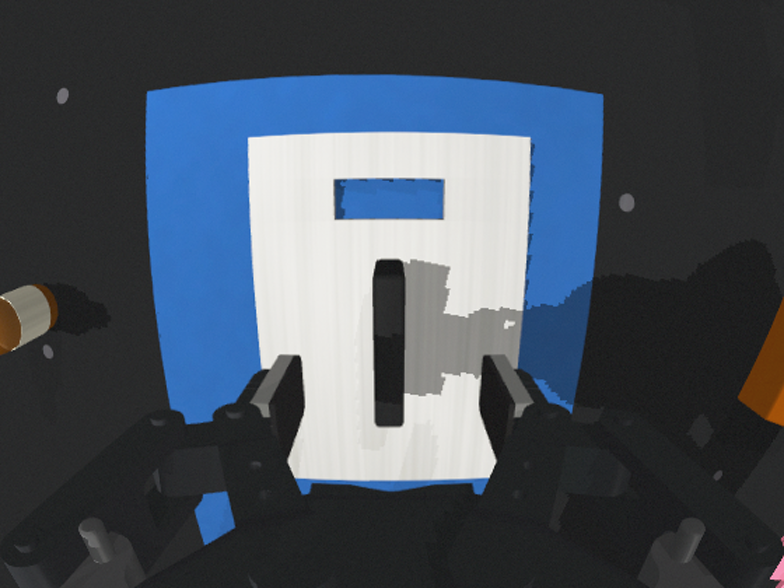

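Pads (302 and 480) straddle the handle (389). Descending and gripping.

Emit:
move_arm --increments '[{"tx": -0.001, "ty": 0.001, "tz": 0.02, "turn": 0}, {"tx": -0.001, "ty": 0.001, "tz": 0.035, "turn": 0}, {"tx": -0.001, "ty": 0.001, "tz": 0.045, "turn": 0}, {"tx": -0.001, "ty": 0.001, "tz": 0.046, "turn": 0}, {"tx": -0.001, "ty": 0.001, "tz": 0.046, "turn": 0}, {"tx": -0.001, "ty": 0.001, "tz": 0.046, "turn": 0}, {"tx": -0.001, "ty": 0.001, "tz": 0.046, "turn": 0}]'

```text
time_s: 8.58
eef_pos: [0.5155, -0.1988, 0.0165]
eef_rot: [-0.0, 0.779, -0.627, 0.001]
wrist_force: [-0.5, 0.1, -0.2]
opening: 0.7
```

```bash
python3 - <<'E'
from snap import *
o=get_obs(); print(o['time_s'],o['eef_pos'],o['wrist_force'],plan([.516,-.1974,0.016],np.radians(-77.6)))
E
```

```text
8.5833 [ 0.5154721  -0.19881894  0.01652596] [-0.46607502  0.13298568 -0.15010473] (array([-0.0013, -0.0008,  0.0005]), np.float64(-0.06), 'curyaw', np.float64(-77.66))
```

Emit:
move_arm --increments '[{"tx": 0.0, "ty": 0.0, "tz": 0.0, "turn": 0}, {"tx": 0.0, "ty": 0.0, "tz": 0.0, "turn": 0}, {"tx": 0.0, "ty": 0.0, "tz": 0.0, "turn": 0}, {"tx": 0.0, "ty": 0.0, "tz": 0.0, "turn": 0}, {"tx": 0.0, "ty": 0.0, "tz": 0.0, "turn": 0}, {"tx": 0.0, "ty": 0.0, "tz": 0.0, "turn": 0}, {"tx": 0.0, "ty": 0.0, "tz": 0.0, "turn": 0}, {"tx": 0.0, "ty": 0.0, "tz": 0.0, "turn": 0}, {"tx": 0.0, "ty": 0.0, "tz": 0.0, "turn": 0}]' --gripper 0

```text
time_s: 9.33
eef_pos: [0.5148, -0.1984, 0.0157]
eef_rot: [-0.0, 0.779, -0.627, 0.0]
wrist_force: [-0.5, -0.6, 5.7]
opening: 0.128
```

```bash
python3 - <<'E'
from snap import *
c,o=snap('wrist','w8'); print(o['time_s'],o['eef_pos'],o['wrist_force'],o['torque'],o['opening'],plan([.516,-.1974,0.016],np.radians(-77.6)))
E
```

```text
9.3333 [ 0.5148336  -0.19839461  0.01569846] [-0.48709207 -0.56978395  5.66146699] [ 0.08814715  0.11326078 -0.03151859] 0.12834873650553894 (array([-0.0007, -0.0013, -0.0003]), np.float64(-0.06), 'curyaw', np.float64(-77.66))
```

View pics/w8.png

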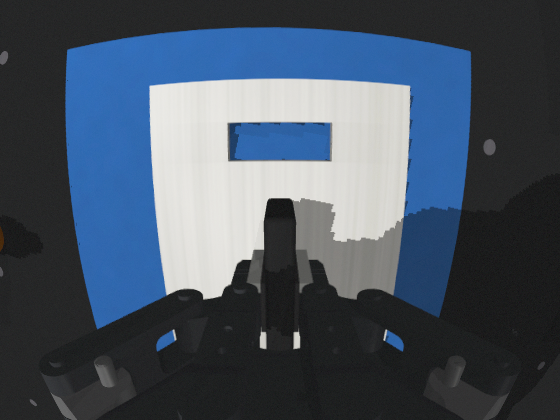

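Gripped squarely (opening 0.128, about 12 mm). Lifting.

Emit:
move_arm --increments '[{"tx": 0.0, "ty": 0.0, "tz": -0.01, "turn": 0}, {"tx": 0.0, "ty": 0.0, "tz": -0.03, "turn": 0}, {"tx": 0.0, "ty": 0.0, "tz": -0.055, "turn": 0}, {"tx": 0.0, "ty": 0.0, "tz": -0.08, "turn": 0}, {"tx": 0.0, "ty": 0.0, "tz": -0.105, "turn": 0}, {"tx": 0.0, "ty": 0.0, "tz": -0.13, "turn": 0}, {"tx": 0.0, "ty": 0.0, "tz": -0.155, "turn": 0}, {"tx": 0.0, "ty": 0.0, "tz": -0.175, "turn": 0}, {"tx": 0.0, "ty": 0.0, "tz": -0.185, "turn": 0}, {"tx": 0.0, "ty": 0.0, "tz": -0.185, "turn": 0}, {"tx": 0.0, "ty": 0.0, "tz": -0.185, "turn": 0}, {"tx": 0.0, "ty": 0.0, "tz": -0.185, "turn": 0}]'

```text
time_s: 10.38
eef_pos: [0.5135, -0.1975, 0.1984]
eef_rot: [0.0, 0.779, -0.627, -0.002]
wrist_force: [-0.5, 0.2, -3.6]
opening: 0.13
```

```bash
python3 - <<'E'
from snap import *
c,o=snap('wrist','w9'); print(o['time_s'],o['eef_pos'],o['wrist_force'],o['torque'],o['opening'])
crop('w9',0,0,560,420,1.4,'w9b')
E
```

```text
10.3833 [ 0.51352425 -0.19754163  0.19836051] [-0.52163906  0.21138196 -3.58775666] [ 0.02033799 -0.01814784  0.01271248] 0.13045588911644077
```

View pics/w9b.png

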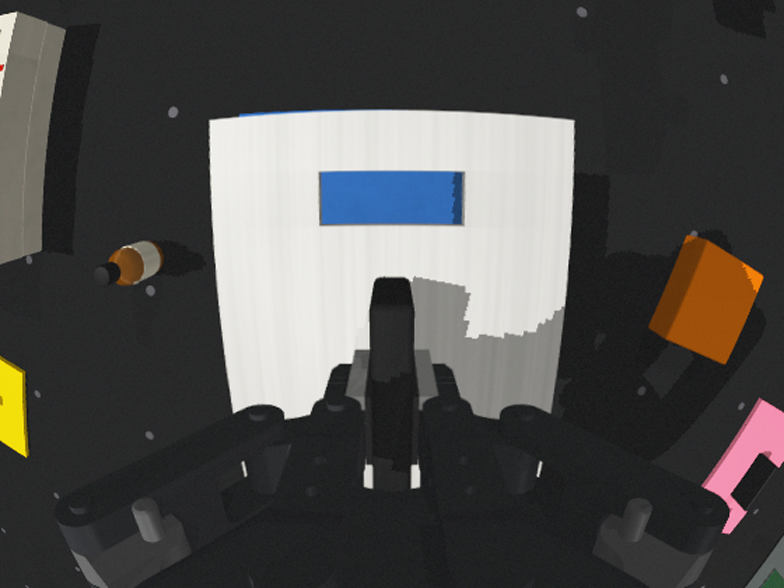

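```bash
python3 - <<'E'
from snap import *
z=load('w9'); p0,R=toolmat()
for dz in (.0067,.0047):
    Q=onplane(z,np.array([(319,171.5),(464.5,171.5),(464,225),(319.5,225)])/1.4-.2,p0[2]-dz,True)
    L=(Q-p0)@R; print(L.round(4),'slot ctr tool',L.mean(0).round(4))
Q=onplane(z,np.array([(209,120),(574,120)])/1.4-.2,p0[2]-.0067,True);L=(Q-p0)@R;print('corners tool',L.round(4),L.mean(0))
z=load('w8'); p8=np.array([.51483,-.19839,.0157])
Q=onplane(z,np.array([(229,122.5),(331.5,122.5),(331.5,160.5),(229,160.5)]),.009,True);L=(Q-p8)@R;print('w8',L.mean(0))
yaw=np.degrees(np.arctan2(R[1,0],R[0,0]));print('yaw',yaw)
hy=2.22;u=np.array([np.cos(np.radians(hy)),np.sin(np.radians(hy))]);C=np.array([.5628,.2210]);print('slot target',C+.058*u)
E
```

```text
[[-0.0253 -0.0682  0.0066]
 [ 0.0225 -0.0682  0.0065]
 [ 0.0226 -0.0503  0.0065]
 [-0.0255 -0.0503  0.0066]] slot ctr tool [-0.0014 -0.0592  0.0066]
[[-0.025  -0.0681  0.0046]
 [ 0.0221 -0.0681  0.0045]
 [ 0.0223 -0.0505  0.0045]
 [-0.0252 -0.0505  0.0046]] slot ctr tool [-0.0014 -0.0593  0.0046]
corners tool [[-0.064  -0.0882  0.0066]
 [ 0.0608 -0.0882  0.0063]] [-0.00156358 -0.08819356  0.00647944]
w8 [-0.00114425 -0.05919607  0.00655222]
yaw -77.6672688475746
slot target [0.62075647 0.22324672]
```

```bash
python3 - <<'E'
from snap import *
print(plan([.5616,.2203,.16],np.radians(-87.78)))
E
```

```text
(array([-0.3978, -0.1364,  0.0389]), np.float64(10.11), 'curyaw', np.float64(-77.67))
```

Emit:
move_arm --increments '[{"tx": -0.01, "ty": -0.0035, "tz": 0.0, "turn": 0.5}, {"tx": -0.03, "ty": -0.01, "tz": 0.0, "turn": 1}, {"tx": -0.06, "ty": -0.0205, "tz": 0.0, "turn": 2}, {"tx": -0.09, "ty": -0.031, "tz": 0.0, "turn": 3}, {"tx": -0.12, "ty": -0.041, "tz": 0.0, "turn": 4}, {"tx": -0.15, "ty": -0.0515, "tz": 0.0, "turn": 5}, {"tx": -0.18, "ty": -0.062, "tz": 0.0, "turn": 6}, {"tx": -0.21, "ty": -0.072, "tz": 0.0, "turn": 7}, {"tx": -0.24, "ty": -0.0825, "tz": 0.0, "turn": 8}, {"tx": -0.27, "ty": -0.0925, "tz": 0.0, "turn": 9}, {"tx": -0.3, "ty": -0.103, "tz": 0.0, "turn": 10.1}, {"tx": -0.33, "ty": -0.113, "tz": 0.01, "turn": 10.1}, {"tx": -0.355, "ty": -0.122, "tz": 0.02, "turn": 10.1}, {"tx": -0.375, "ty": -0.1285, "tz": 0.03, "turn": 10.1}, {"tx": -0.39, "ty": -0.1335, "tz": 0.035, "turn": 10.1}, {"tx": -0.398, "ty": -0.1365, "tz": 0.039, "turn": 10.1}, {"tx": -0.398, "ty": -0.1365, "tz": 0.039, "turn": 10.1}, {"tx": -0.398, "ty": -0.1365, "tz": 0.039, "turn": 10.1}, {"tx": -0.398, "ty": -0.1365, "tz": 0.039, "turn": 10.1}, {"tx": -0.398, "ty": -0.1365, "tz": 0.039, "turn": 10.1}]'

```text
time_s: 12.1
eef_pos: [0.5633, 0.2187, 0.1617]
eef_rot: [-0.0, 0.72, -0.694, 0.0]
wrist_force: [-0.1, 0.3, -2.9]
opening: 0.131
```

```bash
python3 - <<'E'
from snap import *
c,o=snap('wrist','w10'); print(o['time_s'],o['eef_pos'],o['wrist_force'],o['torque'],o['opening'])
crop('w10',0,0,560,420,1.4,'w10b')
print(plan([.5616,.2203,.16],np.radians(-87.78)))
E
```

```text
12.1 [0.56325949 0.21865262 0.16168476] [-0.06610361  0.34284914 -2.91291438] [-0.01791019 -0.04658777  0.00866554] 0.1305870305678078
(array([-0.0017,  0.0016,  0.0018]), np.float64(-0.06), 'curyaw', np.float64(-87.84))
```

View pics/w10b.png

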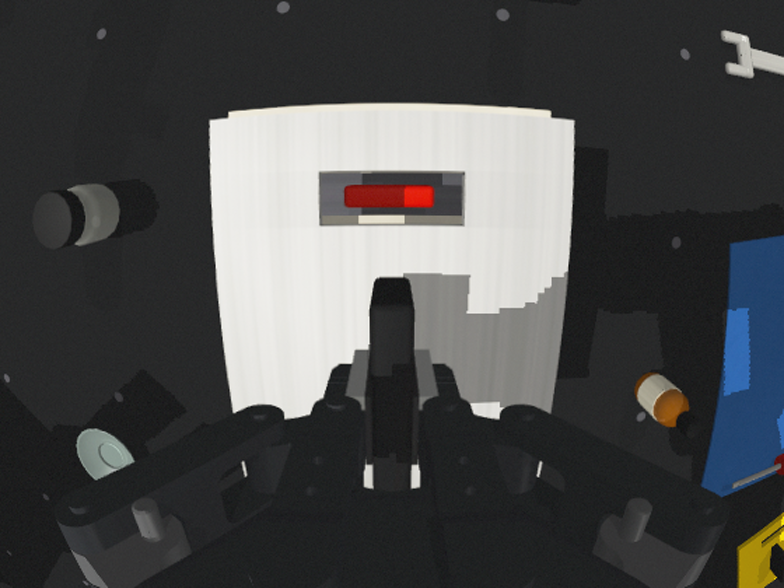

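The slot frames the wing: slot corners (319,171)–(464,225), wing (344,186)–(434,208). I'll measure the offset between them in the tool frame.

```bash
cat > rel.py <<'E'
from snap import *
def rel(tag,p0,R,slot):
    z=load(tag); m,l,r=reds(tag,(215,110,345,170)); ys,xs=np.where(m>0)
    b=cv2.boxPoints(cv2.minAreaRect(np.c_[xs,ys].astype(np.float32)))
    print(xs.min(),xs.max(),ys.min(),ys.max())
    W=(onplane(z,b,.104,True)-p0)@R; Q=(onplane(z,slot,p0[2]-.0067,True)-p0)@R
    print('wing tool',W.round(4),W.mean(0).round(4),'slot',Q.mean(0).round(4)); d=W-Q.mean(0)
    print('move by',(W.mean(0)-Q.mean(0))[:2].round(4))
E
python3 - <<'E'
from rel import *
p0,R=toolmat()
rel('w10',p0,R,np.array([(319,171.5),(464.5,171.5),(464,225),(319.5,225)])/1.4-.2)
E
```

```text
246 309 132 147
wing tool [[-0.0221 -0.053   0.0578]
 [-0.022  -0.0624  0.0579]
 [ 0.0167 -0.0623  0.0579]
 [ 0.0168 -0.053   0.0578]] [-0.0026 -0.0577  0.0579] slot [-0.0014 -0.0589  0.0067]
move by [-0.0013  0.0012]
```

Emit:
move_arm --increments '[{"tx": -0.001, "ty": 0.001, "tz": 0.01, "turn": 0}, {"tx": -0.0014, "ty": 0.0013, "tz": 0.02, "turn": 0}, {"tx": -0.0014, "ty": 0.0013, "tz": 0.03, "turn": 0}, {"tx": -0.0014, "ty": 0.0013, "tz": 0.036, "turn": 0}, {"tx": -0.0014, "ty": 0.0013, "tz": 0.036, "turn": 0}, {"tx": -0.0014, "ty": 0.0013, "tz": 0.036, "turn": 0}, {"tx": -0.0014, "ty": 0.0013, "tz": 0.036, "turn": 0}, {"tx": -0.0014, "ty": 0.0013, "tz": 0.036, "turn": 0}]'

```text
time_s: 12.82
eef_pos: [0.562, 0.2212, 0.1258]
eef_rot: [-0.0, 0.721, -0.693, 0.0]
wrist_force: [-0.6, -0.5, -2.9]
opening: 0.132
```

```bash
python3 - <<'E'
from rel import *
c,o=snap('wrist','w11'); print(o['time_s'],o['eef_pos'],o['wrist_force'],o['torque'],o['opening'])
crop('w11',0,0,560,420,1.4,'w11b')
p0,R=toolmat(o);print(plan([.5616,.2203,.125],np.radians(-87.78)))
rel('w11',p0,R,np.array([(319,171.5),(464.5,171.5),(464,225),(319.5,225)])/1.4-.2)
E
```

```text
12.8167 [0.56200214 0.22119369 0.12581901] [-0.55343217 -0.4662153  -2.93290281] [ 0.02806204 -0.00815511  0.01434722] 0.13193774798118435
(array([0.0009, 0.0004, 0.0009]), np.float64(0.02), 'curyaw', np.float64(-87.76))
245 321 131 150
wing tool [[-0.0189 -0.0635  0.0219]
 [ 0.0195 -0.0635  0.0219]
 [ 0.0196 -0.0538  0.0219]
 [-0.019  -0.0537  0.0219]] [ 0.0003 -0.0586  0.0219] slot [-0.0014 -0.0589  0.0068]
move by [0.0017 0.0003]
```

View pics/w11b.png

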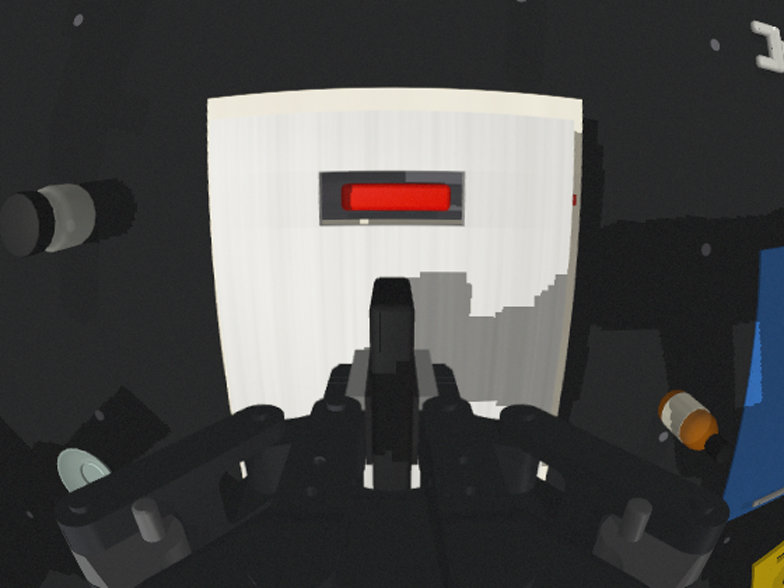

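Wing centre is at column 396 and slot centre at 392, so a 1.5 mm correction. Descending over the wing.

Emit:
move_arm --increments '[{"tx": 0.0015, "ty": 0.0003, "tz": 0.002, "turn": 0}, {"tx": 0.0015, "ty": 0.0003, "tz": 0.005, "turn": 0}, {"tx": 0.0015, "ty": 0.0003, "tz": 0.009, "turn": 0}, {"tx": 0.0015, "ty": 0.0003, "tz": 0.014, "turn": 0}, {"tx": 0.0015, "ty": 0.0003, "tz": 0.019, "turn": 0}, {"tx": 0.0015, "ty": 0.0003, "tz": 0.024, "turn": 0}, {"tx": 0.0015, "ty": 0.0003, "tz": 0.028, "turn": 0}, {"tx": 0.0015, "ty": 0.0003, "tz": 0.028, "turn": 0}, {"tx": 0.0015, "ty": 0.0003, "tz": 0.028, "turn": 0}, {"tx": 0.0015, "ty": 0.0003, "tz": 0.028, "turn": 0}]'

```text
time_s: 13.7
eef_pos: [0.5615, 0.2196, 0.0974]
eef_rot: [-0.0, 0.721, -0.693, 0.0]
wrist_force: [0.6, -0.1, -2.7]
opening: 0.131
```

```bash
python3 - <<'E'
from rel import *
c,o=snap('wrist','w12'); print(o['time_s'],o['eef_pos'],o['wrist_force'],o['torque'],o['opening'])
crop('w12',0,0,560,420,1.4,'w12b')
p0,R=toolmat(o);print(plan([.5616,.2203,.085],np.radians(-87.78)))
rel('w12',p0,R,np.array([(319,171.5),(464.5,171.5),(464,225),(319.5,225)])/1.4-.2)
E
```

```text
13.7 [0.56145303 0.21961619 0.09740949] [ 0.58160068 -0.14702107 -2.72158796] [-0.01796927 -0.03117295  0.02530159] 0.13144772841608807
(array([-0.0007, -0.0001,  0.0126]), np.float64(0.01), 'curyaw', np.float64(-87.77))
232 326 130 153
wing tool [[-0.0214 -0.0643 -0.0066]
 [ 0.018  -0.0643 -0.0066]
 [ 0.0182 -0.0546 -0.0066]
 [-0.0215 -0.0546 -0.0066]] [-0.0017 -0.0594 -0.0066] slot [-0.0014 -0.0589  0.0067]
move by [-0.0003 -0.0005]
```

View pics/w12b.png

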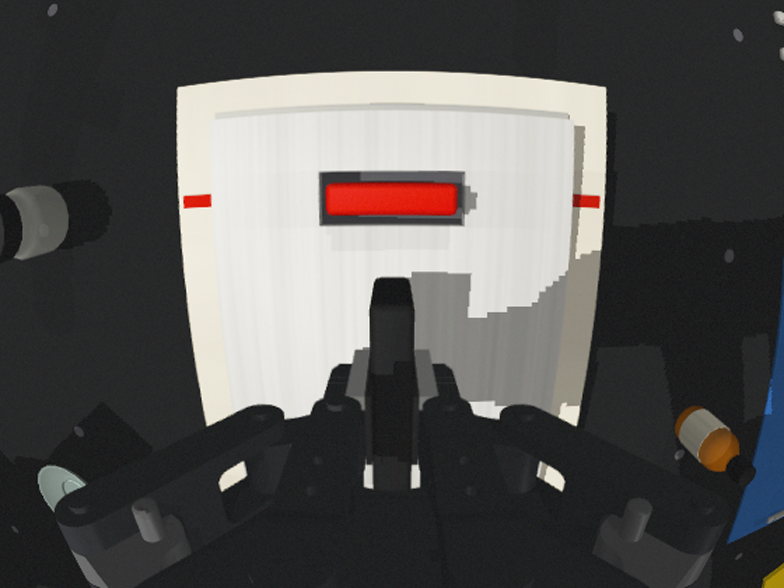

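The wing is through the slot and centred within 0.5 mm. Pressing down in steps, watching the force.

Emit:
move_arm --increments '[{"tx": -0.0003, "ty": -0.0003, "tz": 0.003, "turn": 0}, {"tx": -0.0003, "ty": -0.0003, "tz": 0.006, "turn": 0}, {"tx": -0.0003, "ty": -0.0003, "tz": 0.008, "turn": 0}, {"tx": -0.0003, "ty": -0.0003, "tz": 0.01, "turn": 0}, {"tx": -0.0003, "ty": -0.0003, "tz": 0.011, "turn": 0}, {"tx": -0.0003, "ty": -0.0003, "tz": 0.011, "turn": 0}, {"tx": -0.0003, "ty": -0.0003, "tz": 0.011, "turn": 0}]'

```text
time_s: 14.33
eef_pos: [0.5619, 0.22, 0.0874]
eef_rot: [-0.0, 0.721, -0.693, 0.0]
wrist_force: [-2.9, 0.6, 7.6]
opening: 0.131
```

```bash
python3 - <<'E'
from rel import *
o=get_obs(); print(o['time_s'],o['eef_pos'],o['wrist_force'],o['torque'],o['opening'])
E
```

```text
14.3333 [0.56186765 0.21996021 0.08737473] [-2.85222932  0.60797065  7.64098744] [-0.17804751  0.60528544 -0.00393641] 0.1314038721475856
```

Emit:
move_arm --increments '[{"tx": 0.0, "ty": 0.0, "tz": 0.001, "turn": 0}, {"tx": 0.0, "ty": 0.0, "tz": 0.002, "turn": 0}, {"tx": 0.0, "ty": 0.0, "tz": 0.003, "turn": 0}, {"tx": 0.0, "ty": 0.0, "tz": 0.003, "turn": 0}, {"tx": 0.0, "ty": 0.0, "tz": 0.003, "turn": 0}, {"tx": 0.0, "ty": 0.0, "tz": 0.003, "turn": 0}]'

```text
time_s: 14.83
eef_pos: [0.5619, 0.22, 0.0857]
eef_rot: [-0.0, 0.721, -0.693, 0.0]
wrist_force: [-7.6, -3.3, 15.3]
opening: 0.126
```

```bash
python3 - <<'E'
from rel import *
o=get_obs(); print(o['time_s'],o['eef_pos'],o['wrist_force'],o['torque'],o['opening'])
E
```

```text
14.8333 [0.56189367 0.21999621 0.08570081] [-7.58111073 -3.31324079 15.28377681] [-0.32587723  1.30653303 -0.06582153] 0.1262806032078448
```

Emit:
move_arm --increments '[{"tx": 0.0, "ty": 0.0, "tz": 0.001, "turn": 0}, {"tx": 0.0, "ty": 0.0, "tz": 0.0015, "turn": 0}, {"tx": 0.0, "ty": 0.0, "tz": 0.0015, "turn": 0}, {"tx": 0.0, "ty": 0.0, "tz": 0.0015, "turn": 0}, {"tx": 0.0, "ty": 0.0, "tz": 0.0015, "turn": 0}]'

```text
time_s: 15.25
eef_pos: [0.5619, 0.22, 0.0857]
eef_rot: [-0.0, 0.721, -0.693, 0.0]
wrist_force: [-12.6, -3.9, 25.8]
opening: 0.129
```

```bash
python3 - <<'E'
from rel import *
c,o=snap('wrist','w13'); print(o['time_s'],o['eef_pos'],o['wrist_force'],o['torque'],o['opening'])
snap('scene','s13')
crop('w13',0,0,560,420,1.4,'w13b');crop('s13',310,190,430,320,5,'s13b')
p0,R=toolmat(o);print(plan([.5616,.2203,.085],np.radians(-87.78)),R[:,2])
rel('w13',p0,R,np.array([(319,171.5),(464.5,171.5),(464,225),(319.5,225)])/1.4-.2)
E
```

```text
15.25 [0.56189798 0.22001727 0.08565674] [-12.57782251  -3.94130025  25.8231392 ] [-0.56277155  2.05348752 -0.00341488] 0.12864779952396574
(array([-0.0003,  0.0003,  0.0007]), np.float64(0.04), 'curyaw', np.float64(-87.74)) [ 7.57557331e-04 -3.05463617e-04 -9.99999666e-01]
229 331 132 157
wing tool [[-0.0208 -0.0637 -0.0183]
 [ 0.0183 -0.0637 -0.0183]
 [ 0.0185 -0.054  -0.0183]
 [-0.021  -0.054  -0.0183]] [-0.0012 -0.0588 -0.0183] slot [-0.0014 -0.0589  0.0067]
move by [0.0001 0.0001]
```

View pics/w13b.png

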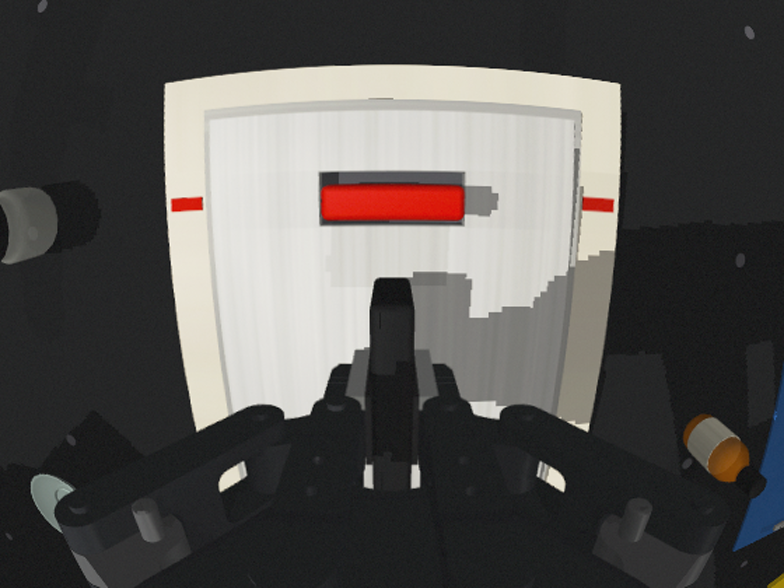

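View pics/s13b.png

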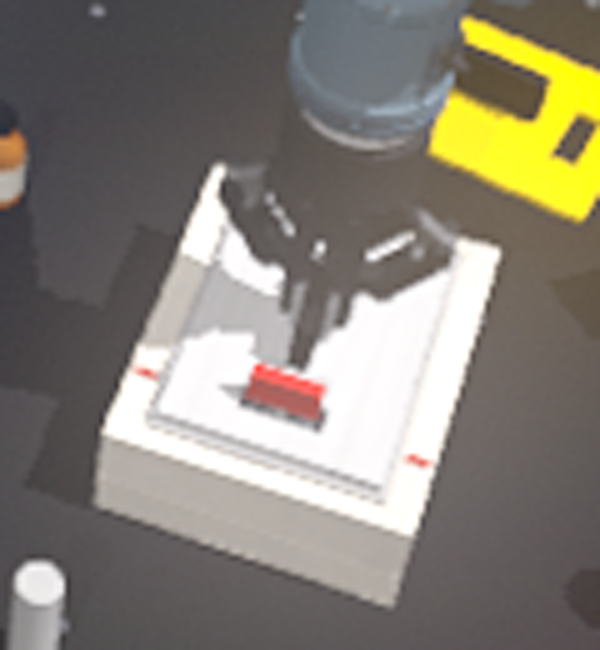

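TCP height stayed at 85.7 mm while the push grew from 15 to 26 N, so the plate is hard on the rim (underside about 73 mm). The wing lines up with both marks at (187,204) and (598,204). One last stability check, then hand in.

```bash
python3 - <<'E'
from rel import *
c,o=snap('wrist','w14'); print(o['time_s'],o['eef_pos'],o['wrist_force'],np.abs(o['dq']).max(),o['opening'])
z=load('w14'); mm=reds('w14',(100,120,460,165))[2]; print([(x[1],x[2]) for x in mm])
# plate level: depth -> world points on the plate, fit plane
us,vs=np.meshgrid(np.r_[165:215:6,345:390:6],np.arange(90,250,8)); uv=np.c_[us.ravel(),vs.ravel()]
O,D=ray(z,uv,True); q=z['R'];ax=-Rn.from_quat([q[1],q[2],q[3],q[0]]).as_matrix()[:,2]
dep=z['d'][uv[:,1],uv[:,0]]; P=O+D*(dep/(D@ax))[:,None]; P=P[np.abs(P[:,2]-.079)<.005]
A=np.c_[P[:,:2]-P[:,:2].mean(0),np.ones(len(P))]; print('plane',np.linalg.lstsq(A,P[:,2],rcond=None)[0],len(P))
workorder.hand_in()
print(get_obs()['time_s'])
E
```

```text
15.35 [0.56189352 0.21999147 0.08565095] [-12.79396195  -3.35253086  25.64401422] 0.001195179646687547 0.1251970869568435
[(np.int32(2563), array([280.34, 144.18])), (np.int32(180), array([133.  , 145.63])), (np.int32(183), array([426.5 , 145.79]))]
plane [ 0.00092507 -0.00122407  0.07977739] 337
the job is handed in; nothing more can be done
the job is handed in; nothing more can be done
```

I turned the red wing into line with the two red marks, then lifted the aluminium panel by its black handle and lowered it over the wing. I pressed it down onto the steel rim and handed the job in at about 15.4 s of the 58 s, still gripping and pushing; the hand-in gives no verdict.

Last checks:
- **Seating:** the TCP stopped at 85.7 mm while the push grew from 15 to 26 N, so the plate's underside is at about 73 mm, hard on the rim. A plane fitted to the depth image put the plate's top at 79.8 mm (79 mm expected), tilted about 0.0015 rad.
- **Centring and angle:** the wing sits within about 0.2 mm of the slot's centre. The TCP is within about 0.5 mm and 0.001 rad of where I aimed it, and the wing and both marks lie on one line in the picture.
- **At rest:** the arm was still, and I saw no bystander moved in the views I took.

What disagreed:
- **Sideways force:** about 13 N remained, mostly along the housing's length, and I did not relieve it.
- **Camera positions:** the scene camera placed the housing about 3–4 mm away from the wrist camera's reading. I used the wrist camera and the direct view of the wing through the slot.
- **Heights:** triangulating one red mark from two wrist views gave 78 mm, but the scene and wrist cameras together gave 69–71 mm, matching the text, so I used 70 mm.
- **Refused call:** one move call was refused for a row missing some of its values; the arm did not move, and I resent it in full.

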